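# Fit a bayonet lamp in the bench tester and hold it in

## Task

Test the flat lamp: lift the loose safety cap off the tester's bayonet lampholder and set it down inside the round rim beside it, open end down. Then take the flat lamp from the wooden stand, push it into the lampholder against the spring, twist it a quarter turn clockwise (seen from above) and let the spring lift its pins up into the end notches. Finish with the lamp seated there and still held in the gripper for the test, without letting go of it, and leave the two round lamps in their holes and the mug where it is.

Things in the scene. Friction and masses are not known exactly. Their poses are not given: they have to be found in the camera images.
- tester: Fixed bench lamp tester: grey metal box 180 x 250 mm (x, y), dark deck 60 mm high. Origin: centre of its underside; z up, x from front to back, y leftward. On the deck a bayonet lampholder (mouth) and a round rim for the cap (cap_rest). Unused, at x = +58: white screw lampholder 28 mm high at y = 0, white two-pin holder 10 mm high at y = +85, rocker switch at y = -85.
- mouth (a point): Centre of the lampholder's open mouth, at tester (-25, 52, 96) mm, axes as the tester's. Upright brass barrel, bore 24.6, outside 34, rising 30 mm from a black flange (50 wide, 6 high). Two J-slots through its wall, 6 mm wide, start at the mouth on the +y and -y sides, go down to a floor 14 mm below it, then turn clockwise (see notch).
- notch (a point): The end notch on the lampholder's -x side, where a seated pin lies, 6 mm below the mouth; its twin is on the +x side. Each slot runs here from its entry by a quarter turn clockwise seen from above: roof of the run 7 mm, floor 14 mm below the mouth; at its end the 6 mm wide notch goes up to 4.5 mm below the mouth.
- contact (a joint): Sprung contact disc in the lampholder, m: 0 = up, its top 11 mm below the mouth; grows as the lamp pushes it down, at most 0.012. 4 N to start, then 1 N per mm. Reads about 0.003 with the lamp seated in the notches, 0.0055 to 0.0095 with the pins free to turn in the run.
- cap: Loose black plastic safety cap, an upside-down cup: outside 45 mm wide (top 4 mm tapers to 42), 48 high, inside 40 wide and 44 deep, 30 g. Origin: centre of its open lower rim; z to its closed top. It starts upright over the lampholder, its rim standing on the flange 66 mm above the table.
- cap_rest (a point): Centre of the cap's place, on the deck at tester (-25, -52, 60) mm: a round black rim 8 mm high, inside 52, outside 58 mm wide. The cap stands inside it on the deck.
- stand: Fixed plywood lamp stand 85 x 280 x 34 mm (x, y, z), origin at the centre of its underside, with three through holes 31 mm wide in a row along y at -90, 0 and +90 mm. A lamp stands in each, metal cap down, its white shoulder resting on the wood.
- flat_lamp: The lamp to fit: white paddle-shaped LED lamp, 93 mm high, about 70 g. Origin: centre of the bottom of its metal cap; z up along the lamp. Bayonet cap 22 mm in diameter, its bottom edge tapered to 16; round shoulder 39 mm wide, underside 24 mm above the origin. In the stand the origin is 10 mm above the table; seated in the lampholder it is 14 mm below the mouth.
- lamp_head (a point): Centre of the flat lamp's head, 64 mm above its origin: a disc 58 mm wide (lamp y) and 24 mm thick (lamp x), with flat faces to +x and -x. Grip it across these faces.
- lamp_pins (a point): Midpoint of the flat lamp's two bayonet pins, on its axis 8 mm above its origin. The pins, 3 mm thick, stick out along lamp +y and -y (in the plane of the head), 29 mm over the tips; a half turn makes no difference. They enter along the tester's y, turn free 8.5 to 12.5 mm below the mouth, and end along the tester's x.
- round_lamp1: Bystander: round white lamp 60 mm wide, 104 mm high, screw cap, standing in another hole of the stand. Origin: centre of its bottom.
- round_lamp2: Bystander: second round lamp, the same.
- mug: Bystander: white mug 80 mm wide, 90 mm high, standing beyond the work. Origin: centre of its underside.
Things that resemble listed ones, but are neither listed nor needed, are in the scene too. What is shaped like the flat_lamp but green or turquoise is not meant.

How it is judged:
On the way, in this order (a step that is already met when the one before it is completed fails the run):
1. the cap is off the lampholder, upright inside the round rim, and let go (horizontal distance between cap and cap_rest below 0.007 m and z of cap in the frame of cap_rest between -0.003 and 0.003 m and angle between cap's own z axis and vertical below 0.1 rad and contact force between the arm and cap below 0.1 N), for 0.2 s.
2. the flat lamp is pushed down into the lampholder against the spring, its pins in the entry slots (horizontal distance between flat_lamp and mouth below 0.004 m and z of flat_lamp in the frame of mouth below -0.0163 m and angle between the y axis of flat_lamp and the y axis of tester, either way round below 0.3 rad and value of joint contact above 0.004 m), for 0.02 s.
At the end, for the whole second after the job is handed in: Lamp gripped (over 3 N), still and seated: upright to 0.1 rad, centred to 3.5 mm, turned a quarter from the entry slots (to 0.22 rad), bottom 12 to 15.8 mm below the mouth, contact down over 1.5 mm. Cap untouched, upright on the deck within 7 mm of the rim centre (all of step 1 and horizontal distance between flat_lamp and mouth below 0.0035 m and z of flat_lamp in the frame of mouth between -0.0158 and -0.012 m and angle between flat_lamp's own z axis and vertical below 0.1 rad and angle between the y axis of flat_lamp and the x axis of tester, either way round below 0.22 rad and value of joint contact above 0.0015 m and contact force between the fingers and flat_lamp above 3 N and linear speed of flat_lamp below 0.02 m/s); the arm keeps its last pose, push and grip.
It fails at once if a round lamp was moved out of its place (distance of any of round_lamp1, round_lamp2 from where it was at the start of the episode above 0.02 m).
It fails at once if the mug was moved (distance of mug from where it was at the start of the episode above 0.03 m).
It also fails if it takes over 64 s, if anything falls off the work surface, if the arm or the gripper's body presses on something with over 40 N, if the wrist force passes 120 N, or if a joint passes its speed limit or range.

## Robot

A 7-joint arm with a two-finger parallel gripper is mounted at the origin on the work surface. World frame = base frame: x ahead of the robot, y to its left, z up, the work surface at z = 0. Lengths are in m, angles in rad, forces in N, time in s.
With the tool pointing down it reaches from about 0.425 to 0.925 m from the base axis. Payload 6.8 kg.
Tool frame: the origin (TCP) lies on the centre line of the jaws, within the pads' length; the fingertips stand 19 mm ahead of it and the grasp point (between the pads) is the TCP (r.tip_extent is the y of the fingertips in the tool frame, in m); y points along the fingers, z is the direction in which the jaws open and shut, and the axes are right-handed (so a half turn about y gives the same grasp; the last joint's range is limited). The gripper opens to 85 mm and grips with 20 to 120 N. Pads are 22 mm wide; open, the fingers measure 114 mm over their backs; the gripper's body (76 mm by 85 mm) begins 54 mm behind the grasp point. The pads swing forward as they close: fully open they stand 13 mm farther back than shut.
Start: joints at [-1.408, 0.477, 0.022, 1.555, -0.011, 1.109, -0.083], TCP at [0.181, 0.65, 0.25] pointing down, gripper open.
Joint ranges: [-2.96, 2.96], [-0.34, 2.1], [-1.41, 1.46], [0.24, 2.44], [-1.37, 4.51], [0.17, 1.92], [-2.96, 2.96]. Speed limits (rad/s): [2.39, 2.39, 3.14, 3.14, 3.14, 3.14, 3.14].

## Interface

Orientations are given as a rotation vector (axis times angle).
In Python, from bench import r gives the robot as it stands. The module is installed in compiled form; this text tells all that it offers.
- The arm moves only by the tool jog_arm, never from a script. Its argument "motion" is a list of rows, each a list of 3 entries, a list of its own where there are three numbers: the opening, from 0 (shut) to 1 (fully open), then the shift along the tool's x, y, z in m, then the turn, a rotation vector about the tool's x, y, z in degrees. A call has 1 to 10 rows; each row shifts and turns the commanded pose from where the row before left it, along the tool's axes as they then stand; what a row does not reach is not made up. A row lasts 1/12 s, in which the tool goes at most 41.7 mm and 7.16 degrees, less where a joint would pass 70% of its speed; a pose out of reach is approached as far as the arm can. A call with a gripper value outside its range is refused whole. The fingers move at their own pace and stop on an object; "force" is the grip in N (left out, the last holds). Time passes only in rows, so rows that do not move let the fingers close. It gives the time, the measured TCP pose, the force and the opening at its end, in the units of the state.
- r.get_obs(): the state, without advancing time (a new reading comes with each control period).
- r.grab_frame(name): name is "scene" or "top" or "wrist"; returns a dict with "image" (400x640x3 uint8, red, green, blue), "range_z" (400x640 float32, m along the optical axis (not along the pixel's ray), 0 where there is no reading), "fx", "fy", "cx", "cy" (pixels), "xyz" and "orientation" of the camera in the world. Camera axes: x right, y down, z forward; pixel columns grow to the right and rows downward; lengths in m; the calibration is good to about 2 mm. A picture is of the moment at which its call begins.
- r.hand_in(): hands the job in, once; it reports no verdict.
The state is a dict: "clock": time; "joints": joint angles; "qvel": joint speeds; "tau": joint torques, N m; "tcp_pos": TCP position; "orientation": TCP orientation; "contact_force": force on the tool from outside, world axes, zero at the start; "moment": the same for the moment, N m; "grip_width": finger opening in m.
Only numpy, scipy, OpenCV 4.12 (cv2) and the standard library are available. Lean on these libraries where they do the work, as an engineer would, in place of code of your own. Each camera call takes 0.05 s, during which the arm holds its last target.

## Working session

There is one attempt and no reset: what is moved stays moved. The work goes in short steps, Python scripts to look and compute and a tool call to move; the robot and the scene stay as the last step left them, time stands still between calls to the robot, and variables do not carry over. Pictures are saved under pics/ and viewed, and the job is handed in when it is done.

Besides the shell and the picture viewer there is one more tool, called after "Emit:" in YAML: its name, and indented under it one key for each argument. jog_arm: Moves the arm, as the interface text tells. Its arguments: {"type":"object","properties":{"motion":{"type":"array","items":{"type":"array"}},"force":{"type":"number"}},"required":["motion"]}

```bash
mkdir -p pics; ls; cat > h.py <<'E'
import numpy as np,cv2
from bench import r
from scipy.spatial.transform import Rotation as R
def grab(n,tag):
    f=r.grab_frame(n); cv2.imwrite(f'pics/{tag}.png',cv2.cvtColor(f['image'],cv2.COLOR_RGB2BGR)); np.savez(f'pics/{tag}.npz',**f); return f
def cam(f):
    o=np.array(f['orientation'])
    return (R.from_rotvec(o).as_matrix() if o.shape==(3,) else o), np.array(f['xyz'])
def ray(f,u,v,z):
    M,c=cam(f); d=M@np.array([(u-f['cx'])/f['fx'],(v-f['cy'])/f['fy'],1.]); return c+d*(z-c[2])/d[2]
def cloud(f):
    M,c=cam(f); v,u=np.mgrid[0:400,0:640]; Z=f['range_z']
    P=np.stack([(u-f['cx'])/f['fx']*Z,(v-f['cy'])/f['fy']*Z,Z],-1)
    return P@M.T+c
def proj(f,p):
    M,c=cam(f); q=M.T@(np.array(p)-c); return f['fx']*q[0]/q[2]+f['cx'],f['fy']*q[1]/q[2]+f['cy']
E
python3 - <<'E'
from h import *
for n in ['scene','top','wrist']:
    f=grab(n,n+'0'); print(n,f['xyz'],f['orientation'],f['fx'])
print(r.get_obs(), r.tip_extent)
E
```

```text
pics
scene [ 1.07748252 -0.27949807  0.97806296] [-2.28713403 -1.30925534  0.36086118] 398.87399577446695
top [ 0.48623843 -0.00194956  0.91776059] [-2.14441041  2.16896609 -0.16347569] 364.02768090713005
wrist [0.11150814 0.66971621 0.37365928] [2.31036437 1.75564193 0.25247274] 310.9820626510345
{'clock': 0.15, 'joints': array([-1.40807593,  0.47760992,  0.02239117,  1.55619579, -0.01151285,
        1.10929123, -0.08308964]), 'qvel': array([ 0.00144744, -0.00138922,  0.0001295 , -0.00260327,  0.0015394 ,
        0.00110699,  0.00176801]), 'tau': array([ 2.77745319e-03, -5.96933663e+01,  1.61013756e+00, -2.81490397e+01,
        1.26598869e-02,  6.62114384e-03, -1.76467387e-05]), 'tcp_pos': array([0.18049197, 0.64999026, 0.24956216]), 'orientation': array([-1.56169568,  0.21270191, -0.21257332]), 'contact_force': array([-0.61067595,  0.08492392, -0.41741116]), 'moment': array([-0.03702984, -0.05682471,  0.03371529]), 'grip_width': 0.08502434361838328} 0.019
```

View pics/scene0.png

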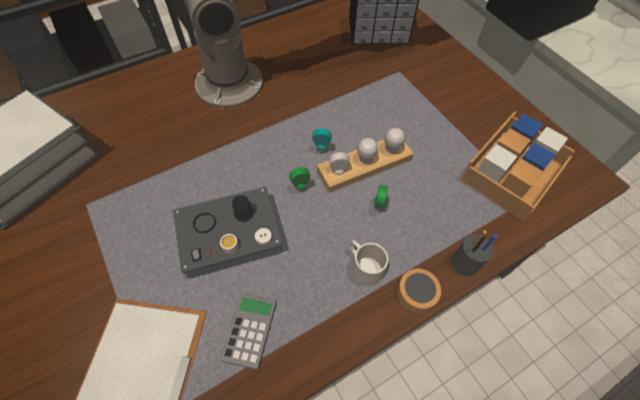

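View pics/top0.png

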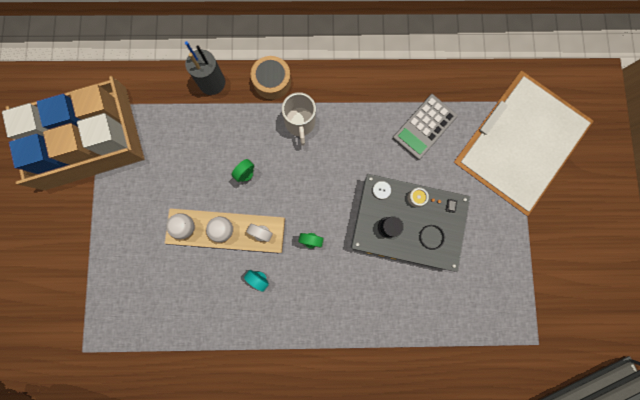

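View pics/wrist0.png

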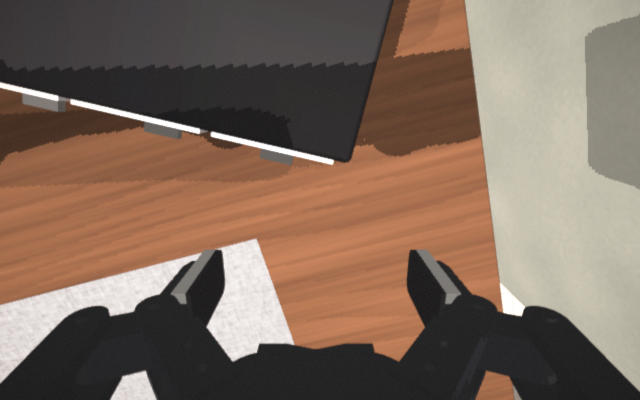

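The top view shows the tester deck (355–468, 178–270), the cap at (391,228), and the rim at (431,237). The stand is at (165–285, 210–252), the flat lamp sits in its right hole at (259,233), and a green decoy stands nearby at (311,240). Next I measure these with depth.

```bash
cat > m.py <<'E'
from h import *
import sys
for n in ['top','scene']:
    f=dict(np.load(f'pics/{n}0.npz')); P=cloud(f); img=f['image'].astype(int)
    mx=img.max(-1); 
    print('==',n)
    def rep(name,m,q=None):
        p=P[m]
        if len(p)<8: print(name,'few');return
        rc=cv2.minAreaRect((p[:,:2]*1000).astype(np.float32))
        print(name,len(p),'rect mm',np.round(rc[0],1),np.round(rc[1],1),round(rc[2],1),'med',np.round(np.median(p,0),4))
    Y,X,Z=P[...,1],P[...,0],P[...,2]; ok=f['range_z']>0
    a=ok&(Y<-0.02)&(Y>-0.5)&(X>.3)&(X<.72)
    def big(m):
        k,l,s,c=cv2.connectedComponentsWithStats(m.astype(np.uint8)); i=1+np.argmax(s[1:,4]); return l==i
    deck=big(a&(abs(Z-.06)<.006)&(mx<110)); rep('deck',deck)
    ct=big(a&(Z>.108)&(Z<.12)&(mx<90)); rep('captop',ct)
    b=ok&(Y<.5)&(Y>.0)&(X>.3)&(X<.75)
    st=big(b&(abs(Z-.034)<.005)&(img[...,0]-img[...,2]>40)); rep('stand',st)
    k,l,s,c=cv2.connectedComponentsWithStats((b&(Z>.05)).astype(np.uint8))
    for i in range(1,k):
        if s[i,4]>30: rep(f'obj {np.round(c[i])} zmax {Z[l==i].max():.3f} rgb {img[l==i].mean(0).round()}',l==i)
E
python3 m.py
```

```text
== top
deck 741 rect mm [ 592.7 -300.2] [154.3  67. ] 77.8 med [ 0.5886 -0.3186  0.059 ]
captop 312 rect mm [ 532.8 -183.2] [41.6 42.2] 89.5 med [ 0.5336 -0.1835  0.1126]
stand 2598 rect mm [533.4 206.6] [281.2  85.2] 84.8 med [0.5267 0.1776 0.0327]
obj [110. 148.] zmax 0.119 rgb [133. 119.  99.] 927 rect mm [730.6 467.9] [53.2 81.4] 16.9 med [0.7282 0.4667 0.086 ]
obj [243. 170.] zmax 0.094 rgb [ 41. 121.  57.] 323 rect mm [672.8 158.9] [24.4 55.3] 45.5 med [0.6706 0.1564 0.0841]
obj [180. 226.] zmax 0.115 rgb [180. 172. 163.] 575 rect mm [542.2 293.3] [57.5 54.6] 0.6 med [0.5397 0.2882 0.1045]
obj [220. 229.] zmax 0.114 rgb [183. 175. 166.] 550 rect mm [533.5 204. ] [57.9 54.4] 16.0 med [0.5317 0.2008 0.1047]
obj [259. 232.] zmax 0.104 rgb [192. 184. 174.] 271 rect mm [524.9 116.1] [56.1 24.7] 65.1 med [0.5244 0.1139 0.0971]
obj [305. 239.] zmax 0.095 rgb [ 45. 135.  63.] 126 rect mm [509.5  12.3] [29.  24.3] 77.5 med [0.5084 0.0119 0.0874]
obj [256. 281.] zmax 0.095 rgb [ 31. 142. 134.] 320 rect mm [416.1 124.2] [57.8 24.5] 53.8 med [0.4169 0.1214 0.086 ]
== scene
deck 5155 rect m
[... 353 characters left out ...]
4. 138.] zmax 0.114 rgb [156. 145. 137.] 367 rect mm [546.5 294.3] [55.4 52.3] 83.7 med [0.5528 0.2864 0.0996]
obj [367. 149.] zmax 0.115 rgb [157. 147. 138.] 375 rect mm [538.2 203.9] [55.6 49.4] 63.6 med [0.5447 0.1978 0.1002]
obj [482. 160.] zmax 0.120 rgb [157. 134. 109.] 334 rect mm [731.7 467.1] [49.5 81.3] 16.7 med [0.7369 0.4535 0.0878]
obj [339. 160.] zmax 0.104 rgb [144. 134. 125.] 305 rect mm [526.3 117.7] [56.2 28.3] 64.2 med [0.5322 0.1136 0.0879]
obj [304. 173.] zmax 0.095 rgb [ 54. 100.  58.] 120 rect mm [510.5  13.9] [27.1 28.9] 89.5 med [0.5199 0.0114 0.0823]
obj [381. 195.] zmax 0.094 rgb [ 57. 124.  64.] 198 rect mm [677.8 157.6] [24.4 51.6] 45.8 med [0.6843 0.1512 0.0857]
```

```bash
cat >> h.py <<'E'
def plan(pos,zang,o=None):
    """total shift (tool axes of now, mm) and turn about tool y (deg) to reach pos with tool z (jaw axis) at world angle zang deg, mod 180; tool y down"""
    o=o or r.get_obs(); M=R.from_rotvec(o['orientation']).as_matrix(); p=np.array(o['tcp_pos'])
    za=np.degrees(np.arctan2(M[1,2],M[0,2]))
    d=M.T@(np.array(pos)-p)*1000
    dz=(zang-za+90)%180-90
    # desired matrix
    a=np.radians(za+dz); z=np.array([np.cos(a),np.sin(a),0]); y=np.array([0,0,-1.]); x=np.cross(y,z)
    T=np.stack([x,y,z],1); rv=np.degrees(R.from_matrix(M.T@T).as_rotvec())
    print('pos',p.round(4),'jaw',za.round(2),'ydir',M[:,1].round(4),'w',round(o['grip_width'],4),'F',np.round(o['contact_force'],1),'t',round(o['clock'],2))
    print('shift mm',d.round(1),'world',((np.array(pos)-p)*1000).round(1),'turn deg',rv.round(2),'(jaw change',round(dz,2),') j7',o['joints'][6].round(2))
E
python3 - <<'E'
from h import *
f=dict(np.load('pics/top0.npz')); P=cloud(f); Z=P[...,2];img=f['image'].astype(int)
m=(Z>.05)&(Z<.066)&(P[...,1]<-.05)&(P[...,1]>-.42)&(P[...,0]>.4)&(P[...,0]<.7)
k,l,s,c=cv2.connectedComponentsWithStats(m.astype(np.uint8)); i=1+np.argmax(s[1:,4])
for n in ['top','scene']:
    f=dict(np.load(f'pics/{n}0.npz')); P=cloud(f); Z=P[...,2]
    m=(Z>.053)&(Z<.064)&(P[...,1]<-.05)&(P[...,1]>-.42)&(P[...,0]>.4)&(P[...,0]<.7)
    k,l,s,c=cv2.connectedComponentsWithStats(m.astype(np.uint8)); i=1+np.argmax(s[1:,4])
    rc=cv2.minAreaRect((P[l==i][:,:2]*1000).astype(np.float32)); print(n,rc)
    m=(Z>.0645)&(Z<.071)&(abs(P[...,1]+.284)<.035)&(abs(P[...,0]-.511)<.035)
    p=P[m]; print(len(p),cv2.minEnclosingCircle((p[:,:2]*1000).astype(np.float32)))
plan((.5,.3,.28),-103)
plan((.535,-.183,.28),-103)
E
```

```text
top ((546.93603515625, -240.9501190185547), (254.48439025878906, 184.29196166992188), 76.87199401855469)
91 ((511.0018615722656, -285.4426574707031), 29.218093872070312)
scene ((547.5264282226562, -239.20628356933594), (254.77313232421875, 186.1157989501953), 76.82817077636719)
81 ((508.4854736328125, -287.53173828125), 33.5345344543457)
pos [0.1805 0.65   0.2496] jaw 74.48 ydir [-3.0e-04 -1.3e-03 -1.0e+00] w 0.085 F [-0.6  0.1 -0.4] t 0.15
shift mm [ 401.5  -30.1 -251.8] world [ 319.5 -350.    30.4] turn deg [ 0.08 -2.52  0.  ] (jaw change 2.52 ) j7 -0.08
pos [0.1805 0.65   0.2496] jaw 74.48 ydir [-3.0e-04 -1.3e-03 -1.0e+00] w 0.085 F [-0.6  0.1 -0.4] t 0.15
shift mm [ 564.4  -29.4 -707.8] world [ 354.5 -833.    30.4] turn deg [ 0.08 -2.52  0.  ] (jaw change 2.52 ) j7 -0.08
```

Emit:
jog_arm:
  motion:
    - [1,[0.033,-0.003,-0.021],[0,-0.24,0]]
    - [1,[0.033,-0.003,-0.021],[0,-0.24,0]]
    - [1,[0.033,-0.003,-0.021],[0,-0.24,0]]
    - [1,[0.033,-0.003,-0.021],[0,-0.24,0]]
    - [1,[0.033,-0.003,-0.021],[0,-0.24,0]]
    - [1,[0.033,-0.003,-0.021],[0,-0.24,0]]
    - [1,[0.033,-0.003,-0.021],[0,-0.24,0]]
    - [1,[0.033,-0.003,-0.021],[0,-0.24,0]]
    - [1,[0.033,-0.003,-0.021],[0,-0.24,0]]
    - [1,[0.033,-0.003,-0.021],[0,-0.24,0]]

```text
clock: 0.98
tcp_pos: [0.4486, 0.3631, 0.2804]
orientation: [-1.563, 0.18, -0.179]
contact_force: [1.0, 0.5, 0.4]
grip_width: 0.0858
```

Emit:
jog_arm:
  motion:
    - [1,[0.03,0,-0.02],[0,0,0]]
    - [1,[0.03,0,-0.02],[0,0,0]]
    - [1,[0.015,0,-0.036],[0,0,0]]
    - [1,[0.015,0,-0.036],[0,0,0]]
    - [1,[0.015,0,-0.036],[0,0,0]]
    - [1,[0.015,0,-0.036],[0,0,0]]
    - [1,[0.015,0,-0.036],[0,0,0]]
    - [1,[0.015,0,-0.036],[0,0,0]]
    - [1,[0.015,0,-0.036],[0,0,0]]
    - [1,[0.015,0,-0.036],[0,0,0]]

```text
clock: 1.82
tcp_pos: [0.5484, 0.0026, 0.2803]
orientation: [-1.563, 0.18, -0.18]
contact_force: [0.4, 0.7, -0.4]
grip_width: 0.0853
```

```bash
python3 -c "
from h import *
plan((.535,-.183,.28),76.87)"
```

```text
pos [0.5484 0.0026 0.2803] jaw 76.89 ydir [-0.e+00  2.e-04 -1.e+00] w 0.0853 F [ 0.4  0.7 -0.4] t 1.82
shift mm [  29.     0.3 -183.8] world [ -13.4 -185.6   -0.3] turn deg [-0.01  0.02 -0.  ] (jaw change -0.02 ) j7 1.31
```

Emit:
jog_arm:
  motion:
    - [1,[0.005,0,-0.031],[0,0,0]]
    - [1,[0.005,0,-0.031],[0,0,0]]
    - [1,[0.005,0,-0.031],[0,0,0]]
    - [1,[0.005,0,-0.031],[0,0,0]]
    - [1,[0.005,0,-0.03],[0,0,0]]
    - [1,[0.004,0,-0.03],[0,0,0]]
    - [1,[0,0,0],[0,0,0]]
    - [1,[0,0,0],[0,0,0]]

```text
clock: 2.48
tcp_pos: [0.5344, -0.1834, 0.2802]
orientation: [-1.564, 0.183, -0.183]
contact_force: [0.2, -0.1, 0.0]
grip_width: 0.0853
```

```bash
python3 -c "
from h import *
f=grab('wrist','w1')
plan((.535,-.183,.095),76.87)
print(f['xyz'])
for p in [(.5335,-.183,.114),(.511,-.285,.06)]: print(proj(f,p))
"
```

```text
pos [ 0.5348 -0.1815  0.28  ] jaw 76.81 ydir [-5.e-04  4.e-04 -1.e+00] w 0.0854 F [ 0.6 -0.2  0.2] t 2.53
shift mm [  0.6 185.   -1.5] world [   0.2   -1.5 -185. ] turn deg [-0.02 -0.06 -0.03] (jaw change 0.06 ) j7 1.69
[ 0.46474722 -0.16638509  0.40442374]
(np.float64(315.12035879680076), np.float64(182.27377696578168))
(np.float64(222.58889288254278), np.float64(172.4410539626337))
```

View pics/w1.png

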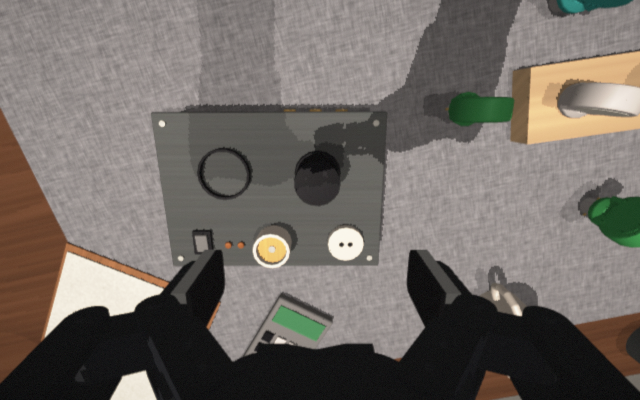

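The wrist view shows the rim at about (225,173) and the cap top at about (318,165), both close to prediction.

```bash
cat > t.py <<'E'
from h import *
import sys
def tester(tag):
    f=dict(np.load(f'pics/{tag}.npz')); P=cloud(f); Z=P[...,2]
    reg=(P[...,1]<-.05)&(P[...,1]>-.42)&(P[...,0]>.4)&(P[...,0]<.7)
    m=(Z>.053)&(Z<.064)&reg
    k,l,s,c=cv2.connectedComponentsWithStats(m.astype(np.uint8)); i=1+np.argmax(s[1:,4])
    rc=cv2.minAreaRect((P[l==i][:,:2]*1000).astype(np.float32)); print('deck',np.round(rc[0],1),np.round(rc[1],1),round(rc[2],2),'z',np.median(P[l==i][:,2]).round(4))
    m=(Z>.0645)&(Z<.071)&(np.hypot(P[...,1]+.285,P[...,0]-.511)<.037)
    p=P[m]; print('rim',len(p),[np.round(a,1) for a in cv2.fitEllipse((p[:,:2]*1000).astype(np.float32))], (p[:,:2].max(0)+p[:,:2].min(0)).round(4)/2)
    m=(Z>.105)&(Z<.13)&reg
    p=P[m]
    if len(p)>5:
      p=p[p[:,2]>np.percentile(p[:,2],60)-.003]; print('captop',len(p),cv2.minEnclosingCircle((p[:,:2]*1000).astype(np.float32)),np.median(p[:,2]))
if __name__=='__main__': tester(sys.argv[1])
E
python3 t.py w1; python3 t.py top0;python3 t.py scene0
```

```text
deck [ 548.6 -237.4] [254.3 182.8] 76.62 z 0.0607
rim 508 [array([ 512.4, -282. ]), array([54.4, 54.6]), np.float64(0.6)] [ 0.5124 -0.2823]
captop 1644 ((535.2838134765625, -181.87271118164062), 22.545087814331055) 0.11458324185603208
deck [ 546.9 -241. ] [254.5 184.3] 76.87 z 0.0587
rim 91 [array([ 510.6, -285.2]), array([54.4, 54.9]), np.float64(23.8)] [ 0.5099  -0.28575]
captop 310 ((533.1533813476562, -184.67141723632812), 22.356870651245117) 0.11262775478262277
deck [ 547.5 -239.2] [254.8 186.1] 76.83 z 0.0593
rim 80 [array([ 512.1, -283.6]), array([54.1, 55.7]), np.float64(60.9)] [ 0.51265 -0.2833 ]
captop 213 ((534.7706909179688, -182.8461456298828), 23.71324348449707) 0.11318074166854664
```

Emit:
jog_arm:
  motion:
    - [1,[0,0.03,-0.0005],[0,0,0]]
    - [1,[0,0.03,-0.0005],[0,0,0]]
    - [1,[0,0.03,-0.0005],[0,0,0]]
    - [1,[0,0.03,0],[0,0,0]]
    - [1,[0,0.025,0],[0,0,0]]
    - [1,[0,0.02,0],[0,0,0]]
    - [1,[0,0.012,0],[0,0,0]]
    - [1,[0,0.005,0],[0,0,0]]
    - [1,[0,0,0],[0,0,0]]

```text
clock: 3.28
tcp_pos: [0.5347, -0.1817, 0.0976]
orientation: [-1.563, 0.18, -0.177]
contact_force: [0.2, -0.6, 0.9]
grip_width: 0.0852
```

```bash
python3 -c "
from h import *
f=grab('wrist','w2')
plan((.535,-.183,.098),76.8)
"
```

```text
pos [ 0.5352 -0.1821  0.0986] jaw 76.94 ydir [ 2.e-04  3.e-04 -1.e+00] w 0.0852 F [-0.2  0.7 -0.5] t 3.33
shift mm [-0.   0.6 -0.9] world [-0.2 -0.9 -0.6] turn deg [-0.02  0.14  0.01] (jaw change -0.14 ) j7 1.8
```

View pics/w2.png

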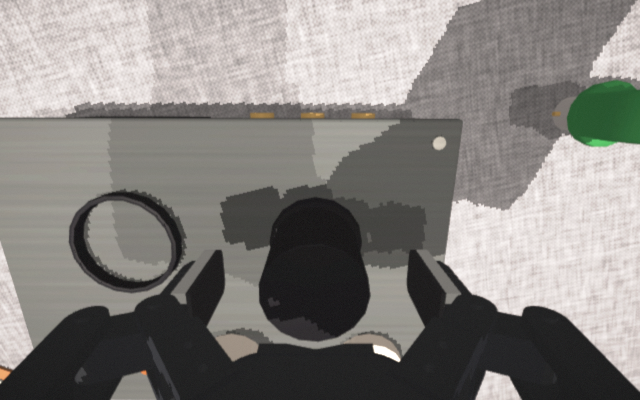

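The cap is centred between the pads at column 315, so I close the gripper.

Emit:
jog_arm:
  motion:
    - [0.4,[0,0,0],[0,0,0]]
    - [0.4,[0,0,0],[0,0,0]]
    - [0.3,[0,0,0],[0,0,0]]
    - [0.3,[0,0,0],[0,0,0]]
    - [0.3,[0,0,0],[0,0,0]]
    - [0.3,[0,0,0],[0,0,0]]
    - [0.3,[0,0,0],[0,0,0]]
    - [0.3,[0,0,0],[0,0,0]]
  force: 25

```text
clock: 4.0
tcp_pos: [0.5354, -0.1829, 0.099]
orientation: [-1.563, 0.179, -0.181]
contact_force: [-1.1, -0.2, 7.5]
grip_width: 0.0447
```

Emit:
jog_arm:
  motion:
    - [0.2,[0,-0.005,0],[0,0,0]]
    - [0.2,[0,-0.01,0],[0,0,0]]
    - [0.2,[0,-0.015,0],[0,0,0]]
    - [0.2,[0,-0.015,0],[0,0,0]]
    - [0.2,[0,-0.015,0],[0,0,0]]
    - [0.2,[0,-0.015,0],[0,0,0]]
    - [0.2,[0,0,0],[0,0,0]]
    - [0.2,[0,0,0],[0,0,0]]

```text
clock: 4.67
tcp_pos: [0.5352, -0.1828, 0.1742]
orientation: [-1.563, 0.178, -0.181]
contact_force: [0.1, -0.0, -0.8]
grip_width: 0.0447
```

```bash
python3 -c "
from h import *
f=grab('wrist','w3');g=grab('scene','s3')
plan((.5115,-.2837,.175),76.8)
cv2.imwrite('pics/s3c.png',cv2.resize(cv2.imread('pics/s3.png')[150:300,150:350],None,fx=3,fy=3))
"; python3 t.py w3
```

```text
pos [ 0.5342 -0.1825  0.1727] jaw 76.89 ydir [-1.e-03  3.e-04 -1.e+00] w 0.0446 F [-0.2 -0.8 -0. ] t 4.77
shift mm [   0.8   -2.3 -103.7] world [ -22.7 -101.2    2.3] turn deg [-0.01  0.09 -0.06] (jaw change -0.09 ) j7 1.75
deck [ 546.4 -237.2] [254.7 178.7] 76.85 z 0.0606
rim 1099 [array([ 512.3, -282. ]), array([54.4, 54.7]), np.float64(20.5)] [ 0.5125  -0.28255]
```

View pics/w3.png

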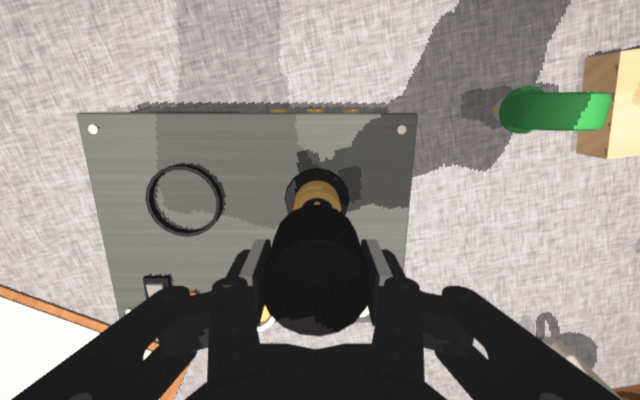

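View pics/s3c.png

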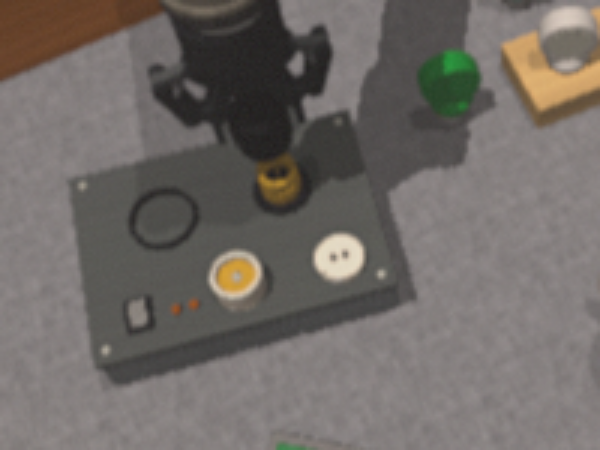

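Emit:
jog_arm:
  motion:
    - [0.2,[0,0,-0.01],[0,0,0]]
    - [0.2,[0,0,-0.02],[0,0,0]]
    - [0.2,[0,0,-0.022],[0,0,0]]
    - [0.2,[0,0,-0.022],[0,0,0]]
    - [0.2,[0.0005,0,-0.02],[0,0,0]]
    - [0.2,[0,0,-0.009],[0,0,0]]
    - [0.2,[0,0,0],[0,0,0]]
    - [0.2,[0,0.03,0],[0,0,0]]
    - [0.2,[0,0.01,0],[0,0,0]]
    - [0.2,[0,0,0],[0,0,0]]

```text
clock: 5.6
tcp_pos: [0.5102, -0.2806, 0.1302]
orientation: [-1.561, 0.183, -0.173]
contact_force: [-0.5, -0.3, 0.1]
grip_width: 0.0447
```

```bash
python3 -c "
from h import *
f=grab('wrist','w4');g=grab('top','p4')
plan((.5118,-.2833,.092),76.8)
cv2.imwrite('pics/p4c.png',cv2.resize(cv2.imread('pics/p4.png')[160:280,340:480],None,fx=4,fy=4))
"; python3 t.py w4
```

```text
pos [ 0.5118 -0.2821  0.133 ] jaw 76.95 ydir [-1.5e-03  9.0e-04 -1.0e+00] w 0.0446 F [ 0.4  0.2 -0.6] t 5.7
shift mm [ 0.3 41.  -1.2] world [ -0.   -1.2 -41. ] turn deg [-0.03  0.15 -0.1 ] (jaw change -0.15 ) j7 1.97
deck [ 539.2 -235.2] [255.1 164.3] 76.67 z 0.0607
rim 789 [array([ 512.3, -282.6]), array([54.4, 55.1]), np.float64(84.9)] [ 0.5027 -0.2829]
captop 1146 ((504.2881164550781, -278.77947998046875), 35.81088638305664) 0.1255228031601236
```

View pics/w4.png

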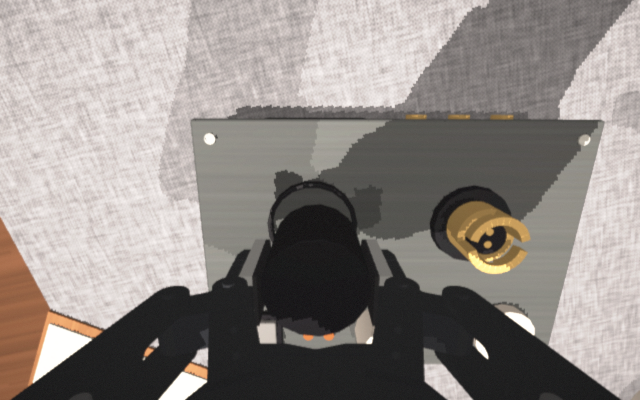

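The cap is concentric with the rim (both near column 315), so I lower it.

Emit:
jog_arm:
  motion:
    - [0.2,[0,0.012,-0.0005],[0,0,0]]
    - [0.2,[0,0.012,-0.0005],[0,0,0]]
    - [0.2,[0,0.008,0],[0,0,0]]
    - [0.2,[0,0.004,0],[0,0,0]]
    - [0.2,[0,0.002,0],[0,0,0]]
    - [0.2,[0,0.001,0],[0,0,0]]
    - [0.2,[0,0,0],[0,0,0]]
    - [0.2,[0,0,0],[0,0,0]]

```text
clock: 6.37
tcp_pos: [0.5119, -0.2843, 0.0946]
orientation: [-1.563, 0.179, -0.18]
contact_force: [0.0, 0.1, -0.9]
grip_width: 0.0446
```

Emit:
jog_arm:
  motion:
    - [0.2,[0,0.001,0],[0,0,0]]
    - [0.2,[0,0.0005,0],[0,0,0]]
    - [0.2,[0,0,0],[0,0,0]]

```text
clock: 6.62
tcp_pos: [0.512, -0.2843, 0.0932]
orientation: [-1.563, 0.179, -0.18]
contact_force: [0.6, 0.2, 2.5]
grip_width: 0.0448
```

```bash
python3 -c "
from h import *
f=grab('wrist','w5')
plan((.5118,-.2833,.092),76.8)
"
```

```text
pos [ 0.512  -0.2843  0.0933] jaw 76.88 ydir [ 9.e-04 -3.e-04 -1.e+00] w 0.0448 F [-0.3 -0.2  3.8] t 6.67
shift mm [-0.5  1.3  0.9] world [-0.2  1.  -1.3] turn deg [0.01 0.08 0.05] (jaw change -0.08 ) j7 2.0
```

View pics/w5.png

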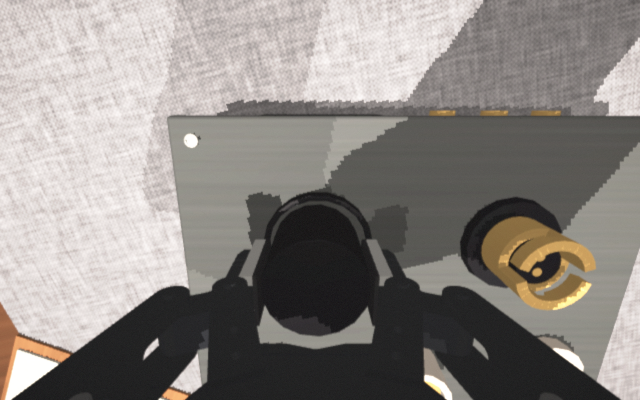

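Contact came at the expected height, with the cap standing inside the rim. I release and rise.

Emit:
jog_arm:
  motion:
    - [0.6,[0,0,0],[0,0,0]]
    - [0.7,[0,0,0],[0,0,0]]
    - [0.8,[0,0,0],[0,0,0]]
    - [0.8,[0,0,0],[0,0,0]]
    - [0.8,[0,0,0],[0,0,0]]
    - [0.8,[0,-0.01,0],[0,0,0]]
    - [0.8,[0,-0.02,0],[0,0,0]]
    - [0.8,[0,-0.03,0],[0,0,0]]
    - [0.8,[0,-0.03,0],[0,0,0]]
    - [0.8,[0,-0.03,0],[0,0,0]]

```text
clock: 7.5
tcp_pos: [0.5113, -0.2842, 0.2146]
orientation: [-1.563, 0.18, -0.18]
contact_force: [1.3, -0.5, 0.2]
grip_width: 0.0683
```

Emit:
jog_arm:
  motion:
    - [0.8,[-0.005,-0.01,0.02],[0,0,0]]
    - [0.8,[-0.005,-0.01,0.03],[0,0,0]]
    - [0.8,[-0.005,0,0.03],[0,0,0]]
    - [0.8,[-0.005,0,0.02],[0,0,0]]
    - [0.8,[0,0,0],[0,0,0]]
    - [0.8,[0,0,0],[0,0,0]]
    - [0.8,[0,0,0],[0,0,0]]

```text
clock: 8.08
tcp_pos: [0.5148, -0.183, 0.2333]
orientation: [-1.564, 0.18, -0.181]
contact_force: [0.4, -0.2, -1.3]
grip_width: 0.0688
```

```bash
python3 -c "
from h import *
f=grab('wrist','w6');g=grab('top','p6');g=grab('scene','s6')
plan((.5345,-.183,.2),76.8)
cv2.imwrite('pics/p6c.png',cv2.resize(cv2.imread('pics/p6.png')[160:280,340:480],None,fx=4,fy=4))
"; python3 t.py w6
```

```text
pos [ 0.5146 -0.1836  0.2329] jaw 76.75 ydir [-0.e+00 -5.e-04 -1.e+00] w 0.0684 F [ 0.2 -0.2  0.3] t 8.23
shift mm [19.2 32.9  5.2] world [ 19.9   0.6 -32.9] turn deg [ 0.03 -0.05  0.01] (jaw change 0.05 ) j7 1.71
deck [ 548.3 -237.7] [254.5 183.4] 76.7 z 0.0607
rim 513 [array([ 513. , -283.5]), array([54.2, 55.6]), np.float64(17.2)] [ 0.51245 -0.2796 ]
captop 2056 ((511.9475402832031, -283.18798828125), 22.638418197631836) 0.1084562442271055
```

View pics/w6.png

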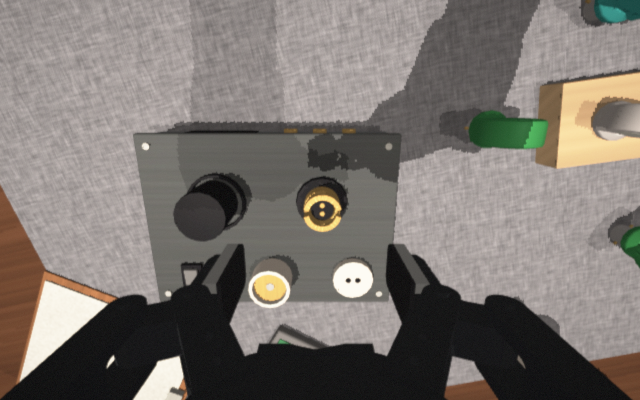

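The cap now stands on the deck with its top at 0.1085 m, and its centre is within 1 mm of the rim's. Next I measure the mouth.

```bash
cat > mouth.py <<'E'
from h import *
import sys
for tag in sys.argv[1:]:
    f=dict(np.load(f'pics/{tag}.npz')); P=cloud(f); Z=P[...,2]; img=f['image'].astype(int)
    m=(Z>.091)&(Z<.101)&(np.hypot(P[...,0]-.535,P[...,1]+.183)<.022)
    p=(P[m][:,:2]*1000).astype(np.float32); print(tag,len(p),'z',np.median(P[m][:,2]).round(4))
    if len(p)>8:
        # fit: circle from least squares on ring points (mean radius), enclosing circle
        print(' encl',cv2.minEnclosingCircle(p),'bbox mid',(p.max(0)+p.min(0))/2,'ell',cv2.fitEllipse(p))
    # brass colour, ray to z=.096 outer edge
    b=(img[...,0]-img[...,2]>45)&(np.hypot(P[...,0]-.535,P[...,1]+.183)<.03)&(Z>.09)
E
python3 mouth.py w6 p6 s6
python3 -c "
import cv2
cv2.imwrite('pics/w6c.png',cv2.resize(cv2.imread('pics/w6.png')[160:250,280:370],None,fx=6,fy=6,interpolation=2))"
```

```text
w6 587 z 0.0964
 encl ((536.3563232421875, -181.60556030273438), 17.356834411621094) bbox mid [ 536.37256 -181.48883] ell ((535.7863159179688, -181.35745239257812), (29.965856552124023, 30.490909576416016), 76.84805297851562)
p6 4 z 0.0943
s6 72 z 0.0952
 encl ((535.3257446289062, -182.0771484375), 17.867080688476562) bbox mid [ 535.3999  -182.48288] ell ((536.0236206054688, -182.55126953125), (29.962400436401367, 31.14890480041504), 16.68164825439453)
```

View pics/w6c.png

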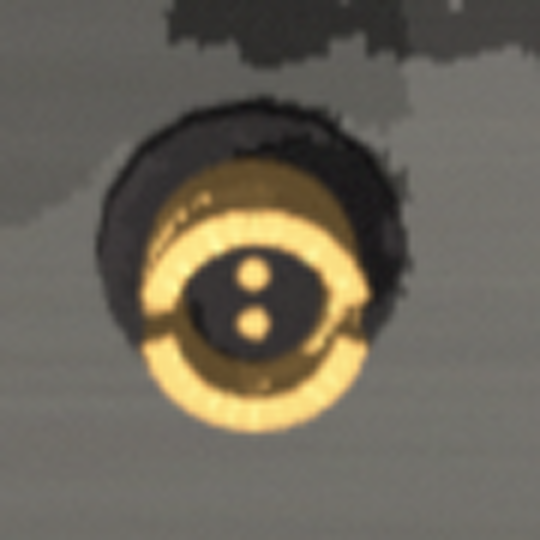

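Emit:
jog_arm:
  motion:
    - [0.8,[-0.006,-0.002,0.031],[0,0,0]]
    - [0.8,[-0.006,-0.002,0.031],[0,0,0]]
    - [0.8,[-0.006,-0.002,0.031],[0,0,0]]
    - [0.8,[-0.006,-0.002,0.031],[0,0,0]]
    - [0.8,[-0.006,-0.002,0.031],[0,0,0]]
    - [0.8,[-0.006,-0.002,0.031],[0,0,0]]
    - [0.8,[-0.006,-0.002,0.031],[0,0,0]]
    - [0.8,[-0.006,-0.002,0.031],[0,0,0]]
    - [0.8,[-0.006,-0.001,0.03],[0,0,0]]
    - [0.8,[-0.004,0,0.017],[0,0,0]]

```text
clock: 9.07
tcp_pos: [0.5257, 0.1214, 0.25]
orientation: [-1.562, 0.178, -0.178]
contact_force: [0.1, 0.3, -0.6]
grip_width: 0.0684
```

Emit:
jog_arm:
  motion:
    - [0.8,[0,0,0],[0,7,0]]
    - [0.8,[0,0,0],[0,7,0]]
    - [0.8,[0,0,0],[0,7,0]]
    - [0.8,[0,0,0],[0,7,0]]
    - [0.8,[0,0,0],[0,7,0]]
    - [0.8,[0,0,0],[0,7,0]]
    - [0.8,[0,0,0],[0,7,0]]
    - [0.8,[0,0,0],[0,7,0]]
    - [0.8,[0,0,0],[0,7,0]]
    - [0.8,[0,0,0],[0,7,0]]

```text
clock: 9.9
tcp_pos: [0.5257, 0.1172, 0.2497]
orientation: [-1.261, 1.126, -1.126]
contact_force: [0.1, -0.4, -0.2]
grip_width: 0.0684
```

Emit:
jog_arm:
  motion:
    - [0.8,[0,0,0],[0,7,0]]
    - [0.8,[0,0,0],[0,7,0]]
    - [0.8,[0,0,0],[0,7,0]]
    - [0.8,[0,0,0],[0,7,0]]
    - [0.8,[0,0,0],[0,4,0]]
    - [0.8,[0,0,0],[0,0,0]]
    - [0.8,[0,0,0],[0,0,0]]

```text
clock: 10.48
tcp_pos: [0.5256, 0.1176, 0.2497]
orientation: [-0.97, 1.523, -1.524]
contact_force: [-0.2, -0.4, 0.4]
grip_width: 0.0684
```

```bash
python3 -c "
from h import *
f=grab('wrist','w7')
plan((.5253,.117,.25),-25)
P=cloud(f); Z=P[...,2]; img=f['image'].astype(int)
m=(Z>.075)&(Z<.12)&(abs(P[...,0]-.525)<.045)&(abs(P[...,1]-.117)<.045)
k,l,s,c=cv2.connectedComponentsWithStats(m.astype(np.uint8)); i=1+np.argmax(s[1:,4])
print(c[i],P[l==i][:,2].max(),np.median(P[l==i],0))
rc=cv2.minAreaRect((P[l==i][:,:2]*1000).astype(np.float32)); print(rc)
"
```

```text
pos [0.5256 0.1177 0.2498] jaw -25.03 ydir [ 0.e+00 -3.e-04 -1.e+00] w 0.0688 F [-0.2  0.6  0.1] t 10.53
shift mm [ 0.7 -0.2  0.1] world [-0.3 -0.7  0.2] turn deg [-0.01 -0.03  0.01] (jaw change 0.03 ) j7 -0.59
[315.78110446 179.50166334] 0.10487339849235433 [0.52940977 0.12521314 0.09957006]
((527.7024536132812, 120.77285766601562), (54.49182891845703, 24.651094436645508), 64.68656921386719)
```

View pics/w7.png

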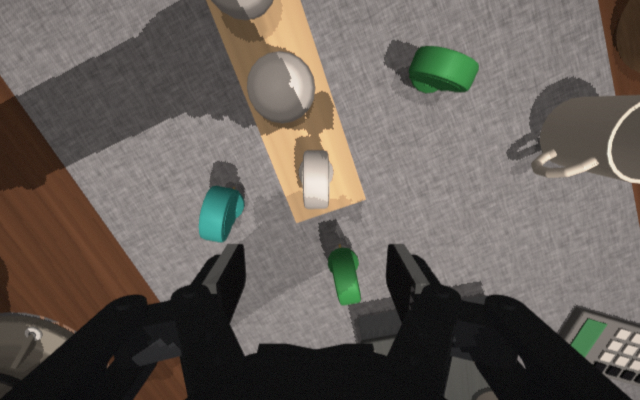

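Lamp head at (316,180) in the wrist view sits between the jaws and is aligned with them. The round lamp is clear at (280,88). I descend.

Emit:
jog_arm:
  motion:
    - [0.8,[0,0.03,0],[0,0,0]]
    - [0.8,[0,0.03,0],[0,0,0]]
    - [0.8,[0,0.03,0],[0,0,0]]
    - [0.8,[0,0.03,0],[0,0,0]]
    - [0.8,[0,0.025,0],[0,0,0]]
    - [0.8,[0,0.015,0],[0,0,0]]
    - [0.8,[0,0.01,0],[0,0,0]]
    - [0.8,[0,0.004,0],[0,0,0]]
    - [0.8,[0,0,0],[0,0,0]]
    - [0.8,[0,0,0],[0,0,0]]

```text
clock: 11.37
tcp_pos: [0.526, 0.1183, 0.0765]
orientation: [-0.968, 1.524, -1.524]
contact_force: [0.5, 0.7, -0.6]
grip_width: 0.0682
```

```bash
python3 -c "
from h import *
f=grab('wrist','w8')
plan((.5253,.117,.075),-25)
"
```

```text
pos [0.5262 0.1184 0.0768] jaw -25.11 ydir [ 1.8e-03  8.0e-04 -1.0e+00] w 0.0684 F [-0.3  1.1  0.4] t 11.42
shift mm [ 1.6  1.8 -0.3] world [-0.9 -1.4 -1.8] turn deg [-0.07 -0.11 -0.08] (jaw change 0.11 ) j7 -0.42
```

View pics/w8.png

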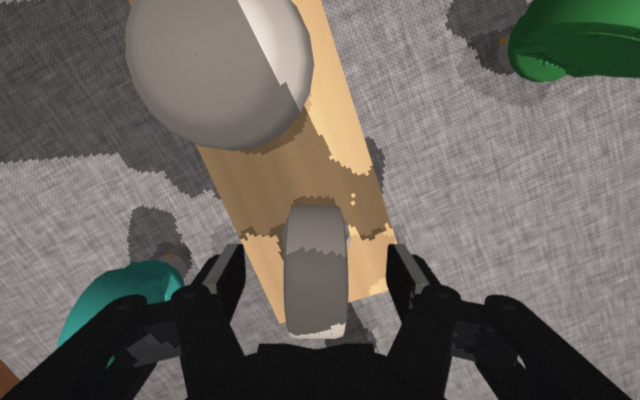

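Emit:
jog_arm:
  motion:
    - [0.4,[0,0,0],[0,0,0]]
    - [0.3,[0,0,0],[0,0,0]]
    - [0.2,[0,0,0],[0,0,0]]
    - [0,[0,0,0],[0,0,0]]
    - [0,[0,0,0],[0,0,0]]
    - [0,[0,0,0],[0,0,0]]
    - [0,[0,0,0],[0,0,0]]
    - [0,[0,0,0],[0,0,0]]
    - [0,[0,0,0],[0,0,0]]
  force: 70

```text
clock: 12.17
tcp_pos: [0.5255, 0.1185, 0.0762]
orientation: [-0.968, 1.524, -1.524]
contact_force: [-1.2, 1.2, 6.2]
grip_width: 0.0229
```

Emit:
jog_arm:
  motion:
    - [0,[0,-0.005,0],[0,0,0]]
    - [0,[0,-0.01,0],[0,0,0]]
    - [0,[0,-0.015,0],[0,0,0]]
    - [0,[0,-0.02,0],[0,0,0]]
    - [0,[0,-0.02,0],[0,0,0]]
    - [0,[0,-0.03,0],[0,0,0]]
    - [0,[0,-0.03,0],[0,0,0]]
    - [0,[0,0,0],[0,0,0]]
    - [0,[0,0,0],[0,0,0]]

```text
clock: 12.92
tcp_pos: [0.5264, 0.1185, 0.2079]
orientation: [-0.964, 1.523, -1.524]
contact_force: [-0.6, 0.2, -1.3]
grip_width: 0.0234
```

```bash
python3 -c "
from h import *
f=grab('wrist','w9');g=grab('scene','s9')
plan((.5355,-.1827,.21),-13.2)
cv2.imwrite('pics/s9c.png',cv2.resize(cv2.imread('pics/s9.png')[80:230,240:440],None,fx=3,fy=3))
"
```

```text
pos [0.5248 0.1182 0.2055] jaw -25.11 ydir [-7.e-04 -0.e+00 -1.e+00] w 0.023 F [ 0.7 -0.1 -0.6] t 13.02
shift mm [267.9  -4.5 137.4] world [  10.7 -300.9    4.5] turn deg [ 4.000e-02 -1.191e+01  1.000e-02] (jaw change 11.91 ) j7 -0.55
```

View pics/w9.png

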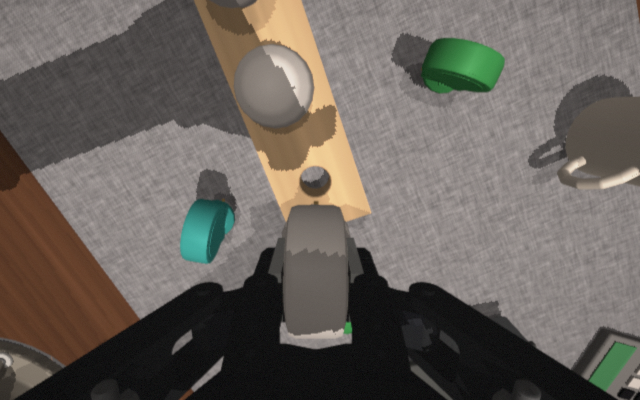

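View pics/s9c.png

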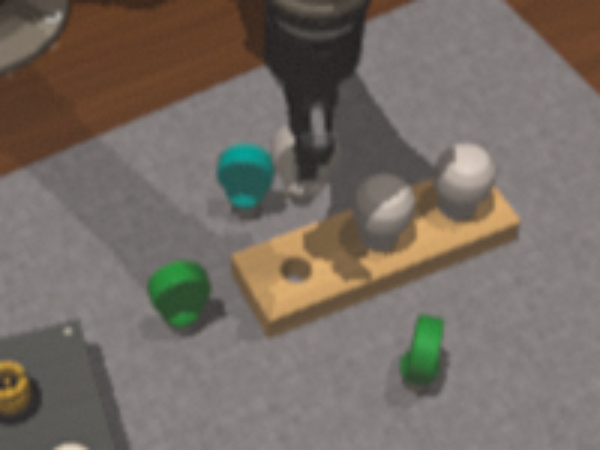

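Lamp held, and the hole in the stand is empty. I fit the head's circular rim in the tool frame to get the lamp's offset in the gripper. The mouth goes into the same tool frame, so the camera bias cancels.

```bash
cat > inhand.py <<'E'
from h import *
import sys
from scipy.optimize import least_squares
def inhand(f,o):
    M=R.from_rotvec(o['orientation']).as_matrix(); T=(cloud(f)-np.array(o['tcp_pos']))@M   # tool coords
    img=f['image'].astype(int); mx=img.max(-1); sat=mx-img.min(-1)
    m=(abs(T[...,2])<.008)&(abs(T[...,0])<.045)&(T[...,1]<.03)&(T[...,1]>-.045)&(mx>85)&(f['range_z']>0)
    p=T[m]
    fit=least_squares(lambda q:np.hypot(p[:,0]-q[0],p[:,1]-q[1])-.029,[0,0],loss='soft_l1',f_scale=.001)
    res=np.hypot(p[:,0]-fit.x[0],p[:,1]-fit.x[1])-.029
    print('head centre tool x,y mm',(fit.x*1000).round(2),'n',len(p),'res',(np.median(abs(res))*1000).round(2),'xrange',p[:,0].min().round(4),p[:,0].max().round(4))
    # tilt check: edges in z
    m2=(abs(T[...,2])<.02)&(abs(T[...,0])<.03)&(T[...,1]<.0)&(T[...,1]>-.045)&(mx>85)
    q=T[m2]; print('z extents',np.percentile(q[:,2],[1,99]).round(4), 'x-z slope', np.polyfit(q[:,0],q[:,2],1)[0].round(3))
if __name__=='__main__':
    f=grab('wrist',sys.argv[1]); o=r.get_obs(); inhand(f,o)
E
python3 inhand.py w10
```

```text
head centre tool x,y mm [-1.74  1.65] n 5658 res 0.34 xrange -0.0311 0.0197
z extents [-0.0109  0.0118] x-z slope -0.001
```

Emit:
jog_arm:
  motion:
    - [0,[0,-0.005,0],[0,-6,0]]
    - [0,[0,0,0],[0,-5.9,0]]
    - [0,[0.03,0,0.007],[0,0,0]]
    - [0,[0.04,0,0.009],[0,0,0]]
    - [0,[0.04,0,0.009],[0,0,0]]
    - [0,[0.04,0,0.009],[0,0,0]]
    - [0,[0.04,0,0.009],[0,0,0]]
    - [0,[0.04,0,0.009],[0,0,0]]
    - [0,[0.04,0,0.01],[0,0,0]]
    - [0,[0.04,0,0.01],[0,0,0]]

```text
clock: 13.9
tcp_pos: [0.5234, -0.2017, 0.2095]
orientation: [-1.093, 1.379, -1.376]
contact_force: [1.1, -0.0, -0.2]
grip_width: 0.0231
```

Emit:
jog_arm:
  motion:
    - [0,[0.02,0,0.005],[0,0,0]]
    - [0,[0.006,0,0.002],[0,0,0]]
    - [0,[0,0,0],[0,0,0]]
    - [0,[0,0,0],[0,0,0]]
    - [0,[0,0,0],[0,0,0]]
    - [0,[0,0,0],[0,0,0]]

```text
clock: 14.4
tcp_pos: [0.5257, -0.2247, 0.2103]
orientation: [-1.093, 1.376, -1.374]
contact_force: [0.7, 0.1, 0.5]
grip_width: 0.0234
```

```bash
python3 inhand.py w11; python3 mouth.py w11; python3 -c "
from h import *
plan((.5355,-.1827,.21),-13.2)
"
```

```text
head centre tool x,y mm [-1.72  2.38] n 5668 res 0.34 xrange -0.0312 0.0198
z extents [-0.0114  0.0121] x-z slope -0.002
w11 703 z 0.0966
 encl ((536.1298217773438, -181.7371826171875), 17.066621780395508) bbox mid [ 536.05786 -181.55324] ell ((536.16650390625, -181.49464416503906), (29.931467056274414, 30.05097198486328), 55.761783599853516)
pos [ 0.5258 -0.225   0.2105] jaw -13.06 ydir [-5.e-04  9.e-04 -1.e+00] w 0.0234 F [ 0.8  0.3 -1. ] t 14.45
shift mm [-43.4   0.5  -0.1] world [ 9.7 42.3 -0.5] turn deg [ 0.04  0.14 -0.04] (jaw change -0.14 ) j7 0.34
```

View pics/w11.png

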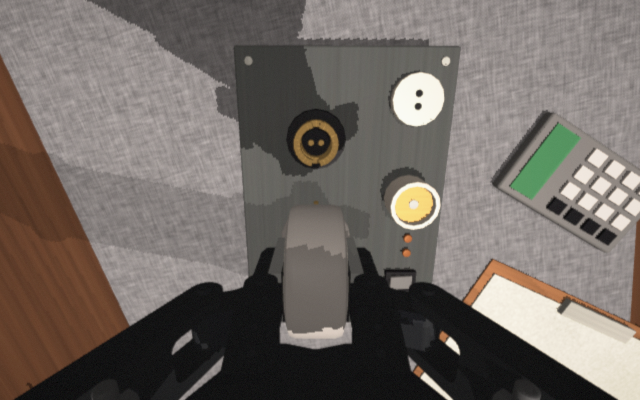

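The same view gives mouth minus lamp as tool x −42.9 mm and z −0.1 mm. The mouth is at (316,142) px, and the lamp edge is on the same column.

Emit:
jog_arm:
  motion:
    - [0,[-0.01,0,0],[0,0.1,0]]
    - [0,[-0.015,0,0],[0,0,0]]
    - [0,[-0.01,0,0],[0,0,0]]
    - [0,[-0.0059,0,-0.0001],[0,0,0]]
    - [0,[-0.002,0,0],[0,0,0]]
    - [0,[0,0.02,0],[0,0,0]]
    - [0,[0,0.015,0],[0,0,0]]
    - [0,[0,0.006,0],[0,0,0]]
    - [0,[0,0,0],[0,0,0]]
    - [0,[0,0,0],[0,0,0]]

```text
clock: 15.28
tcp_pos: [0.5352, -0.1855, 0.17]
orientation: [-1.09, 1.379, -1.379]
contact_force: [0.1, -0.2, -0.7]
grip_width: 0.0231
```

```bash
python3 inhand.py w12; python3 -c "
from h import *
plan((.536,-.183,.17),-13.15)
g=grab('scene','s12');g=grab('top','p12')
cv2.imwrite('pics/s12c.png',cv2.resize(cv2.imread('pics/s12.png')[170:260,180:300],None,fx=6,fy=6))
cv2.imwrite('pics/p12c.png',cv2.resize(cv2.imread('pics/p12.png')[170:280,340:480],None,fx=5,fy=5))
"
```

```text
head centre tool x,y mm [-1.49  2.67] n 5657 res 0.33 xrange -0.0308 0.0199
z extents [-0.0119  0.0124] x-z slope -0.001
pos [ 0.5355 -0.1856  0.1705] jaw -13.35 ydir [ 8.e-04 -4.e-04 -1.e+00] w 0.0234 F [ 0.1 -0.2 -0.7] t 15.33
shift mm [-2.7  0.5 -0.1] world [ 0.5  2.6 -0.5] turn deg [-0.05 -0.2   0.01] (jaw change 0.2 ) j7 0.29
```

View pics/s12c.png

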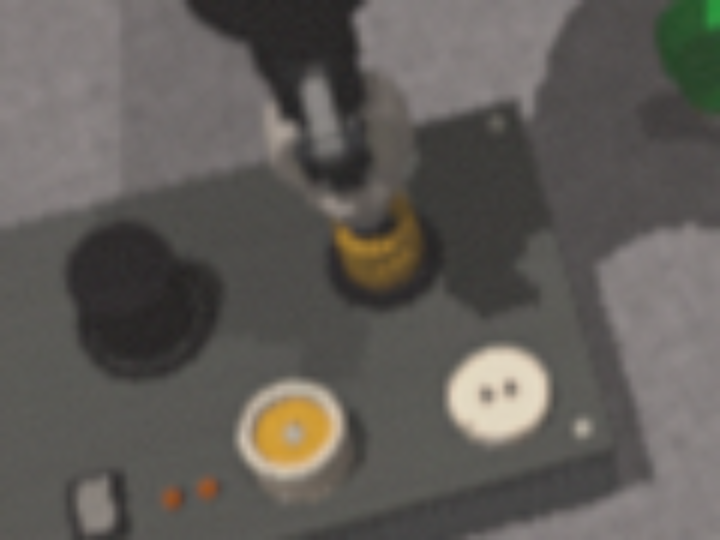

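View pics/w12.png

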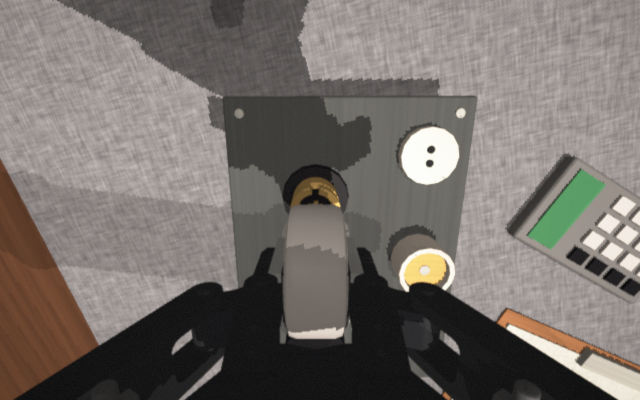

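Emit:
jog_arm:
  motion:
    - [0,[0,0,0],[0,0,0]]
    - [0,[0,0,0],[0,0,0]]
    - [0,[0,0,0],[0,0,0]]

```text
clock: 15.68
tcp_pos: [0.5354, -0.1852, 0.1702]
orientation: [-1.09, 1.378, -1.379]
contact_force: [0.0, -0.6, -0.4]
grip_width: 0.0232
```

```bash
python3 inhand.py w13; python3 mouth.py w13; python3 -c "
from h import *
plan((.536,-.183,.17),-13.15)
print(r.get_obs()['qvel'].round(4))"
```

```text
head centre tool x,y mm [-1.44  2.12] n 5652 res 0.34 xrange -0.031 0.0198
z extents [-0.0115  0.0123] x-z slope -0.001
w13 394 z 0.0965
 encl ((536.7557373046875, -178.24664306640625), 16.5191593170166) bbox mid [ 536.75574 -172.77505] ell ((535.921142578125, -181.10513305664062), (29.803424835205078, 31.167211532592773), 98.99885559082031)
pos [ 0.5353 -0.1851  0.1701] jaw -13.31 ydir [ 5.e-04  1.e-04 -1.e+00] w 0.0233 F [ 0.3 -0.6 -0.3] t 15.73
shift mm [-2.2  0.1  0.2] world [ 0.7  2.1 -0.1] turn deg [-0.02 -0.16 -0.01] (jaw change 0.16 ) j7 0.29
[-0.0018  0.0034 -0.0004  0.0015  0.0001  0.0004  0.    ]
```

Emit:
jog_arm:
  motion:
    - [0,[-0.0021,0,-0.0003],[0,-0.15,0]]
    - [0,[0,0,0],[0,0,0]]
    - [0,[0,0,0],[0,0,0]]
    - [0,[0,0.003,0],[0,0,0]]
    - [0,[0,0.003,0],[0,0,0]]
    - [0,[0,0,0],[0,0,0]]
    - [0,[0,0,0],[0,0,0]]

```text
clock: 16.32
tcp_pos: [0.5351, -0.183, 0.1634]
orientation: [-1.092, 1.377, -1.376]
contact_force: [-0.2, -0.5, -0.8]
grip_width: 0.0233
```

```bash
python3 inhand.py w14; python3 -c "
from h import *
plan((.536,-.183,.1625),-13.15)
g=grab('scene','s14')
cv2.imwrite('pics/s14c.png',cv2.resize(cv2.imread('pics/s14.png')[180:240,210:280],None,fx=8,fy=8,interpolation=2))"
```

```text
head centre tool x,y mm [-1.53  2.42] n 5660 res 0.33 xrange -0.0309 0.0199
z extents [-0.0117  0.0127] x-z slope -0.001
pos [ 0.5353 -0.1831  0.1636] jaw -13.18 ydir [-4.e-04  0.e+00 -1.e+00] w 0.0231 F [0.9 0.7 0.5] t 16.37
shift mm [-0.2  1.1  0.7] world [ 0.7  0.1 -1.1] turn deg [ 0.02 -0.03  0.01] (jaw change 0.03 ) j7 0.29
```

View pics/s14c.png

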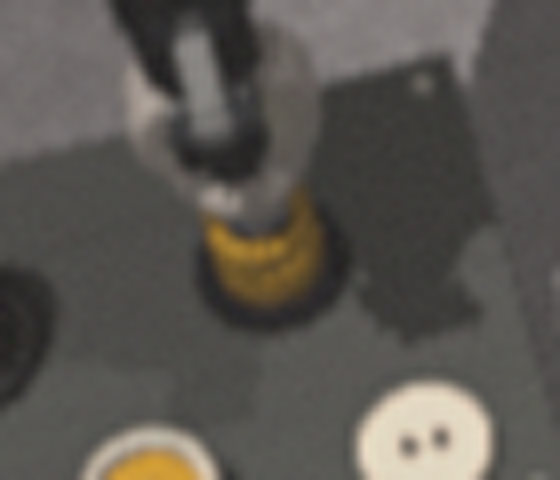

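Emit:
jog_arm:
  motion:
    - [0,[0,0.002,0],[0,0,0]]
    - [0,[0,0.002,0],[0,0,0]]
    - [0,[0,0.001,0],[0,0,0]]
    - [0,[0,0,0],[0,0,0]]

```text
clock: 16.75
tcp_pos: [0.5352, -0.1829, 0.1585]
orientation: [-1.092, 1.377, -1.376]
contact_force: [0.5, 0.1, -0.9]
grip_width: 0.0233
```

Emit:
jog_arm:
  motion:
    - [0,[0,0.001,0],[0,0,0]]
    - [0,[0,0.001,0],[0,0,0]]
    - [0,[0,0.001,0],[0,0,0]]
    - [0,[0,0,0],[0,0,0]]

```text
clock: 17.08
tcp_pos: [0.5353, -0.183, 0.1556]
orientation: [-1.092, 1.377, -1.376]
contact_force: [-0.2, -0.6, -1.1]
grip_width: 0.0235
```

Emit:
jog_arm:
  motion:
    - [0,[0,0.001,0],[0,0,0]]
    - [0,[0,0.001,0],[0,0,0]]
    - [0,[0,0.001,0],[0,0,0]]
    - [0,[0,0,0],[0,0,0]]

```text
clock: 17.42
tcp_pos: [0.5353, -0.183, 0.1525]
orientation: [-1.092, 1.377, -1.376]
contact_force: [0.2, 1.1, -0.8]
grip_width: 0.0233
```

Emit:
jog_arm:
  motion:
    - [0,[0,0.001,0],[0,0,0]]
    - [0,[0,0.001,0],[0,0,0]]
    - [0,[0,0,0],[0,0,0]]

```text
clock: 17.67
tcp_pos: [0.5355, -0.1831, 0.151]
orientation: [-1.091, 1.376, -1.376]
contact_force: [-1.1, -0.2, 3.3]
grip_width: 0.0232
```

The pins entered freely, and the spring disc was met at the expected depth (TCP 0.151 m, 3.3 N). I push on.

Emit:
jog_arm:
  motion:
    - [0,[0,0.001,0],[0,0,0]]
    - [0,[0,0.001,0],[0,0,0]]
    - [0,[0,0.001,0],[0,0,0]]
    - [0,[0,0.001,0],[0,0,0]]
    - [0,[0,0.001,0],[0,0,0]]
    - [0,[0,0.001,0],[0,0,0]]
    - [0,[0,0,0],[0,0,0]]
    - [0,[0,0,0],[0,0,0]]

```text
clock: 18.33
tcp_pos: [0.5355, -0.1831, 0.1454]
orientation: [-1.091, 1.376, -1.376]
contact_force: [-2.8, 0.6, 9.3]
grip_width: 0.0232
```

```bash
python3 inhand.py w15; python3 -c "
from h import *
plan((.536,-.183,.1437),-13.15)"
```

```text
head centre tool x,y mm [-1.48  2.21] n 5662 res 0.33 xrange -0.0308 0.02
z extents [-0.0139  0.0152] x-z slope -0.001
pos [ 0.5355 -0.1831  0.1454] jaw -13.18 ydir [ 4.e-04  4.e-04 -1.e+00] w 0.0232 F [-2.8  1.   8.8] t 18.38
shift mm [-0.2  1.7  0.4] world [ 0.5  0.1 -1.7] turn deg [-0.02 -0.03 -0.03] (jaw change 0.03 ) j7 0.31
```

Emit:
jog_arm:
  motion:
    - [0,[0,0.001,-0.0004],[0,0,0]]
    - [0,[0,0.001,0],[0,0,0]]
    - [0,[0,0,0],[0,0,0]]
    - [0,[0,0,0],[0,0,0]]

```text
clock: 18.72
tcp_pos: [0.5355, -0.1831, 0.1437]
orientation: [-1.09, 1.376, -1.377]
contact_force: [-2.6, 0.7, 10.7]
grip_width: 0.0234
```

Emit:
jog_arm:
  motion:
    - [0,[0,0,-0.0001],[0,6,0]]
    - [0,[0,0,-0.0001],[0,6,0]]
    - [0,[0,0,-0.0001],[0,6,0]]
    - [0,[0,0,0],[0,0,0]]
    - [0,[0,0,0],[0,0,0]]

```text
clock: 19.13
tcp_pos: [0.5361, -0.1835, 0.144]
orientation: [-0.898, 1.595, -1.6]
contact_force: [-1.1, 0.6, 11.2]
grip_width: 0.0232
```

```bash
python3 inhand.py w16; python3 -c "
from h import *
plan((.536,-.183,.1437),76.85); print(r.get_obs()['moment'])"
```

```text
head centre tool x,y mm [-1.57  2.17] n 5664 res 0.34 xrange -0.0311 0.0198
z extents [-0.0114  0.0116] x-z slope -0.003
pos [ 0.5361 -0.1835  0.1441] jaw -31.19 ydir [ 3.1e-03 -9.0e-04 -1.0e+00] w 0.0235 F [-1.1  0.2 10.2] t 19.18
shift mm [-0.4  0.4 -0.3] world [-0.1  0.5 -0.4] turn deg [-0.13 71.96 -0.15] (jaw change -71.96 ) j7 0.05
[ 0.11268231  0.22598654 -0.0439218 ]
```

View pics/w16.png

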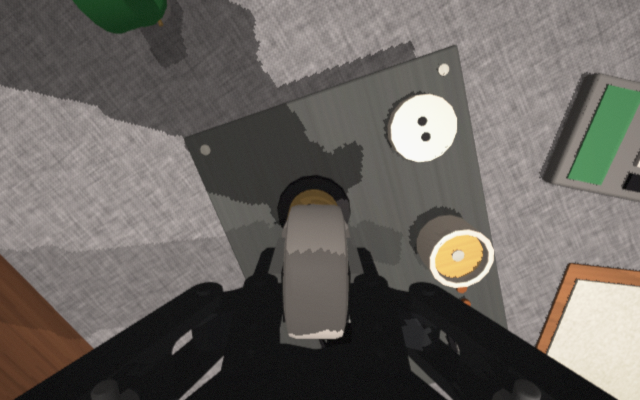

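Turning freely: moment about z is 0.04 N m and the head is still aligned with the jaws. I continue.

Emit:
jog_arm:
  motion:
    - [0,[0,0,-0.0001],[0,6,0]]
    - [0,[0,0,-0.0001],[0,6,0]]
    - [0,[0,0,-0.0001],[0,6,0]]
    - [0,[0,0,-0.0001],[0,6,0]]
    - [0,[0,0,0],[0,0,0]]

```text
clock: 19.6
tcp_pos: [0.5358, -0.183, 0.1439]
orientation: [-0.581, 1.875, -1.878]
contact_force: [0.1, 0.5, 11.0]
grip_width: 0.0233
```

Emit:
jog_arm:
  motion:
    - [0,[0,0,-0.0001],[0,6,0]]
    - [0,[0,0,-0.0001],[0,6,0]]
    - [0,[0,0,-0.0001],[0,6,0]]
    - [0,[0,0,0],[0,0,0]]
    - [0,[0,0,0],[0,0,0]]

```text
clock: 20.02
tcp_pos: [0.5357, -0.1827, 0.144]
orientation: [-0.302, 2.061, -2.064]
contact_force: [-0.9, 0.3, 10.3]
grip_width: 0.0231
```

```bash
python3 inhand.py w17; python3 -c "
from h import *
plan((.536,-.183,.1437),76.85); print(r.get_obs()['moment'])"
```

```text
head centre tool x,y mm [-1.54  2.14] n 5662 res 0.34 xrange -0.0309 0.0196
z extents [-0.0167  0.0163] x-z slope -0.003
pos [ 0.5356 -0.1827  0.144 ] jaw -73.17 ydir [ 2.9e-03 -7.0e-04 -1.0e+00] w 0.0231 F [-0.6  0.9 10.6] t 20.07
shift mm [-0.3  0.3  0.3] world [ 0.4 -0.3 -0.3] turn deg [-0.05 29.98 -0.16] (jaw change -29.98 ) j7 -0.54
[ 0.28759296  0.12540316 -0.08763148]
```

Side forces are small, and 30° remains.

Emit:
jog_arm:
  motion:
    - [0,[0,0,-0.0001],[0,6,0]]
    - [0,[0,0,-0.0001],[0,6,0]]
    - [0,[0,0,-0.0001],[0,6,0]]
    - [0,[0,0,-0.0001],[0,6,0]]
    - [0,[0,0,0],[0,3,0]]
    - [0,[0,0,0],[0,3,0]]
    - [0,[0,0,0],[0,0,0]]
    - [0,[0,0,0],[0,0,0]]

```text
clock: 20.73
tcp_pos: [0.5356, -0.1823, 0.1439]
orientation: [-0.245, -2.1, 2.101]
contact_force: [0.1, 1.4, 10.0]
grip_width: 0.0232
```

```bash
python3 inhand.py w18; python3 -c "
from h import *
plan((.536,-.183,.1484),76.85); print(r.get_obs()['moment'])"
```

```text
head centre tool x,y mm [-1.31  2.1 ] n 5666 res 0.33 xrange -0.0308 0.0197
z extents [-0.017   0.0162] x-z slope -0.006
pos [ 0.5356 -0.1823  0.1439] jaw -103.16 ydir [ 2.8e-03 -7.0e-04 -1.0e+00] w 0.0236 F [-0.1  1.   9.5] t 20.78
shift mm [-0.6 -4.5  0.6] world [ 0.4 -0.7  4.5] turn deg [-0.   -0.01 -0.16] (jaw change 0.01 ) j7 -0.96
[ 0.31051523  0.09134622 -0.02766948]
```

View pics/w18.png

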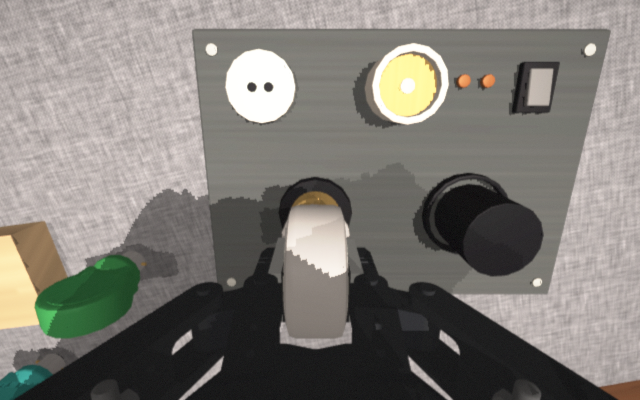

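Emit:
jog_arm:
  motion:
    - [0,[0,-0.001,0],[0,0,0]]
    - [0,[0,-0.001,0],[0,0,0]]
    - [0,[0,-0.001,0],[0,0,0]]
    - [0,[0,0,0],[0,0,0]]
    - [0,[0,0,0],[0,0,0]]

```text
clock: 21.2
tcp_pos: [0.5356, -0.1824, 0.1468]
orientation: [-0.246, -2.101, 2.101]
contact_force: [0.5, 0.7, 8.7]
grip_width: 0.0234
```

Emit:
jog_arm:
  motion:
    - [0,[0,-0.0005,0],[0,0,0]]
    - [0,[0,0,0],[0,0,0]]
    - [0,[0,0,0],[0,0,0]]

```text
clock: 21.45
tcp_pos: [0.5356, -0.1823, 0.1472]
orientation: [-0.245, -2.101, 2.101]
contact_force: [0.5, 1.5, 8.6]
grip_width: 0.0233
```

Emit:
jog_arm:
  motion:
    - [0,[0,-0.0005,0],[0,0,0]]
    - [0,[0,0,0],[0,0,0]]
    - [0,[0,0,0],[0,0,0]]

```text
clock: 21.7
tcp_pos: [0.5356, -0.1823, 0.1477]
orientation: [-0.245, -2.101, 2.102]
contact_force: [0.8, 0.2, 7.8]
grip_width: 0.0233
```

Emit:
jog_arm:
  motion:
    - [0,[0,-0.0005,0],[0,0,0]]
    - [0,[0,0,0],[0,0,0]]
    - [0,[0,0,0],[0,0,0]]

```text
clock: 21.95
tcp_pos: [0.5355, -0.1823, 0.1481]
orientation: [-0.245, -2.101, 2.102]
contact_force: [0.9, 0.3, 7.0]
grip_width: 0.0232
```

Emit:
jog_arm:
  motion:
    - [0,[0,-0.0005,0],[0,0,0]]
    - [0,[0,0,0],[0,0,0]]
    - [0,[0,0,0],[0,0,0]]

```text
clock: 22.2
tcp_pos: [0.5355, -0.1823, 0.1486]
orientation: [-0.245, -2.101, 2.102]
contact_force: [0.5, -0.1, 7.0]
grip_width: 0.0231
```

Emit:
jog_arm:
  motion:
    - [0,[0,-0.0005,0],[0,0,0]]
    - [0,[0,0,0],[0,0,0]]
    - [0,[0,0,0],[0,0,0]]

```text
clock: 22.45
tcp_pos: [0.5354, -0.1822, 0.1488]
orientation: [-0.245, -2.1, 2.102]
contact_force: [3.0, -0.6, 4.6]
grip_width: 0.0237
```

```bash
python3 inhand.py w19; python3 -c "
from h import *
plan((.536,-.183,.1484),76.85); o=r.get_obs(); print(o['moment'])"
```

```text
head centre tool x,y mm [-1.32  2.1 ] n 5658 res 0.33 xrange -0.0309 0.0198
z extents [-0.017   0.0161] x-z slope -0.004
pos [ 0.5354 -0.1822  0.1488] jaw -103.15 ydir [ 0.0024 -0.001  -1.    ] w 0.0233 F [ 1.7 -0.7  3.9] t 22.5
shift mm [-0.7  0.4  0.6] world [ 0.6 -0.8 -0.4] turn deg [-0.02 -0.   -0.15] (jaw change 0.0 ) j7 -0.97
[-0.13110275 -0.83028935  0.02667827]
```

The roof was met 2.6 mm higher than the run's roof would be, at about 3 mm spring travel, so the pins are in the notches. I ease off slightly and check.

Emit:
jog_arm:
  motion:
    - [0,[0,0.0005,0],[0,0,0]]
    - [0,[0,0,0],[0,0,0]]
    - [0,[0,0,0],[0,0,0]]
    - [0,[0,0,0],[0,0,0]]

```text
clock: 22.83
tcp_pos: [0.5354, -0.1823, 0.1484]
orientation: [-0.245, -2.1, 2.101]
contact_force: [3.5, 0.1, 6.5]
grip_width: 0.0233
```

```bash
python3 inhand.py w20; python3 t.py w20; python3 -c "
from h import *
plan((.536,-.183,.1484),76.85); o=r.get_obs(); print(o['moment'],o['qvel'].round(4))
g=grab('scene','s20');cv2.imwrite('pics/s20c.png',cv2.resize(cv2.imread('pics/s20.png')[110:310,160:430],None,fx=2.9,fy=2.9))
grab('top','p20')"
```

```text
head centre tool x,y mm [-1.34  2.12] n 5653 res 0.33 xrange -0.0308 0.0204
z extents [-0.0171  0.0162] x-z slope -0.005
deck [ 548.2 -237.9] [254.7 183.5] 76.77 z 0.0607
rim 1101 [array([ 511.4, -283.4]), array([54. , 55.5]), np.float64(137.8)] [ 0.5135  -0.28205]
captop 4611 ((523.8702392578125, -234.71446228027344), 72.82493591308594) 0.10856713870090207
pos [ 0.5354 -0.1823  0.1484] jaw -103.16 ydir [ 2.4e-03 -8.0e-04 -1.0e+00] w 0.0231 F [3.1 0.5 6.7] t 22.88
shift mm [-0.8  0.   0.6] world [ 0.6 -0.7 -0. ] turn deg [-0.01 -0.01 -0.15] (jaw change 0.01 ) j7 -0.97
[-0.08948967 -0.85621907 -0.01486043] [0.0013 0.0003 0.0005 0.0021 0.0002 0.0009 0.0011]
```

View pics/s20c.png

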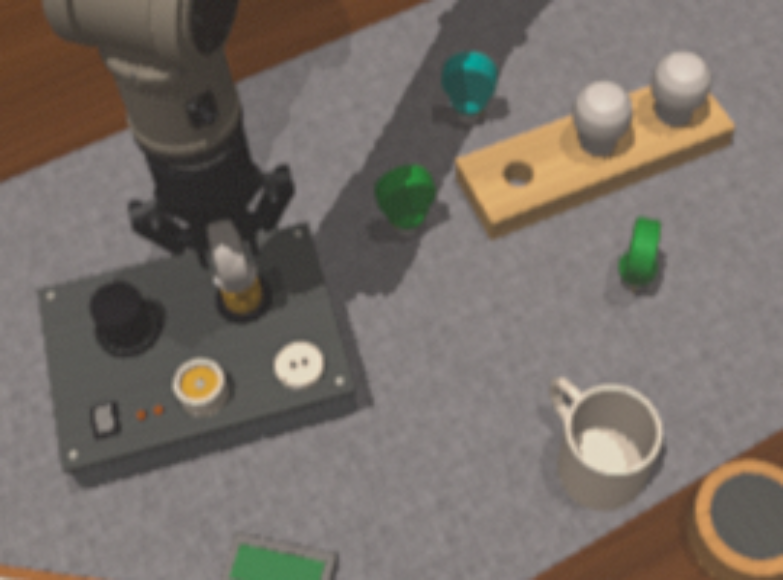

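View pics/w20.png

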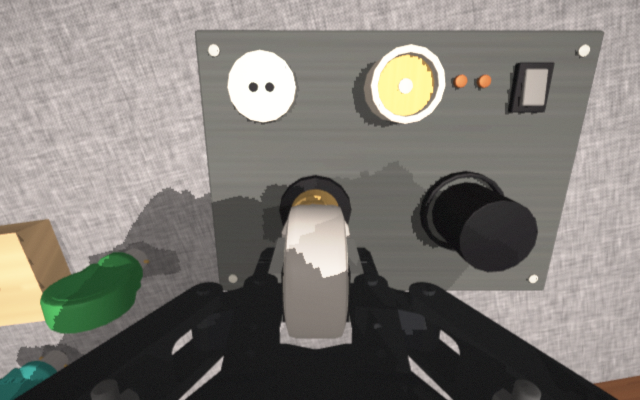

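Everything is in place: the lamp is upright in the holder and gripped, the cap is in its rim, and the round lamps and mug have not been touched. I hand in.

```bash
python3 -c "
from bench import r
print(r.hand_in())"
```

```text
the job is handed in; nothing more can be done
None
```

The job is handed in at about 23 s, with the flat lamp seated in the lampholder and still held in the gripper. No verdict was reported.

- **Cap:** I lifted it off the lampholder and set it in the round rim, open end down, then let go. Its top measured 0.1085 m, which matches standing on the deck. Its centre was within about 1 mm of the rim's in the wrist view.
- **Lamp:** I took it from the stand and lowered it with the pins along the entry slots, meeting the spring at the expected depth. I pressed it down until the force read about 11 N and turned it 90° clockwise. I then let it rise until the pins met the notch roof, about 3 mm of spring travel from first contact, and backed off 0.5 mm.
- **Last checks:** The lamp was upright and still, a quarter turn from the entry slots to within 0.01 rad by the jaw angle. The upward force was about 6.5 N and the fingers stood at 23 mm with the grip set to 70 N. The round lamps and the mug looked to be in their places in the last picture.
- **Disagreements:**
  - The cameras differed by up to about 3 mm, so I lined the lamp up with the mouth within a single wrist view.
  - At the end a side force of about 3 N and a moment of about 0.9 N m remained, so the pins or the bore were lightly loaded on one side.
  - The contact joint has no sensor reading, so its travel is inferred from force and height.

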